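# Load the cell cradle and lock its gate

### The job

Push every blue cell standing on the bench, upright and in single file, between the guide rails of the cradle until all of them are wholly inside the lane. Then close the mouth with the red-handled gate plate: tilt its far edge in under the overhanging lip, lower it flat into its pocket, and lock it by turning the brass quarter-turn fully clockwise with the orange blade key. Put the key back upright in its stand, and do not disturb the meter, the screwdriver or the bus bar.

Things in the scene. Friction and masses are not known exactly. Their poses are not given: they have to be found in the camera images.
- cradle: Cell cradle fixed to the bench, floorless (cells and gate stand on the bench). Origin: bench level, middle of the gate pocket; x points from quarter-turn to lip, y from pocket into the lane, z up. The pocket is open along y, so cells pass through it. On its -x side a black block 10 mm high ends at x = -52.5 mm and carries the quarter-turn, whose axis is at x = -90, y = 0.
- lane_mouth (a point): Bench level, middle of the lane's mouth: cradle x 0, y 34 mm. Lead-in vanes 50 mm high narrow from +-40 mm here to the rails, inner faces at x = +-26 mm, y 46 to 250; end stop at y = 240. Strips on the rails (underside 74, top 78 mm up, open 32 mm gap between them) keep a cell from being lowered in: push it in from the mouth. A cell is wholly inside when its centre is beyond cradle y = 57 mm.
- lip (a point): Front lower edge of the aluminium lip over the pocket's +x side: cradle x 42, y 0, 14 mm above the bench. The lip is 6 mm thick, 78 mm long in y, and overhangs from x = 42 to the back wall at 52.5 mm; under it two cheeks at y = +-33 mm bound the gate sideways.
- gate: Gate: aluminium plate 100 (x) by 60 (y) by 8 mm, with a red upright rib 16 (x) by 50 (y) mm in its middle up to 60 mm above the underside; about 250 g. Origin: centre of the underside, z up; same turned half round. Seated: flat, at the cradle's origin and along its axes (play 2.5 mm in x, 3 in y). Too long to go straight down: tilt its edge (about 15 degrees) in under the lip first.
- lock (a joint): Angle of the brass quarter-turn, rad: 0 to 0.3 (open) at the start, growing clockwise seen from above to the stop at 1.6 (locked). Its slot lies along cradle y at 0, along x at 1.57. Its tongue, 56 mm long from the axis, 22 wide, 11.5 to 17.5 mm above the bench, points to +y at 0 and to +x, over the gate's edge, at 1.57. Friction 0.06 N m; it stays where left.
- lock_slot (a point): On the quarter-turn's axis, at the floor of its slot, 17.5 mm above the bench. The slot is 9 mm wide, 36 mm long with open ends and 12 mm deep (the brass head's top is 29.5 mm above the bench).
- key: Orange blade key, upright in its stand. Origin: middle of the blade's lower edge, z up. Steel blade 36 mm wide (x), 5 mm thick (y), 16 mm long; above it an orange handle 50 mm wide (x), 16 mm thick (y), from 16 to 76 mm above the blade's edge; 120 g. Grip the handle across its thickness.
- key_stand: Grey stand 80 (x) by 50 (y) by 22 mm fixed to the bench, with a through slot 42 (x) by 10 (y) mm in its middle. Origin: centre of its underside. The key's blade hangs in the slot and its handle rests on the stand's top, the key's origin then 6 mm above the bench, key x along stand x.
- meter: Yellow meter 75 by 140 by 30 mm lying on the bench; leave alone.
- driver: Red-handled screwdriver 190 mm long lying on the bench; leave alone.
- busbar: Aluminium bus bar 130 by 30 by 6 mm lying on the bench; leave alone.
- cell1: Blue cylindrical cell with a white band, steel top and heavy steel foot (14 mm), 46 mm diameter, 70 mm high, about 250 g, standing upright on the bench. Origin at the centre of its underside, z up. May be absent.
- cell2: Blue cylindrical cell with a white band, steel top and heavy steel foot (14 mm), 46 mm diameter, 70 mm high, about 250 g, standing upright on the bench. Origin at the centre of its underside, z up. May be absent.
- cell3: Blue cylindrical cell with a white band, steel top and heavy steel foot (14 mm), 46 mm diameter, 70 mm high, about 250 g, standing upright on the bench. Origin at the centre of its underside, z up. May be absent.
- cell4: Blue cylindrical cell with a white band, steel top and heavy steel foot (14 mm), 46 mm diameter, 70 mm high, about 250 g, standing upright on the bench. Origin at the centre of its underside, z up. May be absent.
There are look-alikes about, which are no part of the job. What is shaped like the cell2 but green is not meant.

How it is judged:
By the outcome, as a careful person would: the job done as asked, in the order asked, and still so for the second after the job is handed in, with the robot touching nothing.
Of cell1, cell2, cell3, cell4 only 2 to 4 are there at a start; the rules pass over those that are not, and their reading is None.
At some moment in a run one of cell1, cell2, cell3, cell4 may be knocked a few centimetres aside while the robot is not near it.
It also fails if it takes over 210 s, if anything falls off the work surface, if the arm or the gripper's body presses on something with over 40 N, if the wrist force passes 120 N, or if a joint passes its speed limit or range.

### The arm

A 7-joint arm with a two-finger parallel gripper is mounted at the origin on the work surface. World frame = base frame: x ahead of the robot, y to its left, z up, the work surface at z = 0. Lengths are in m, angles in rad, forces in N, time in s.
With the tool pointing down it reaches from about 0.425 to 0.925 m from the base axis. Payload 6.8 kg.
Tool frame: the origin (TCP) lies midway between the tips of the shut fingers; the grasp point (between the pads) lies 19 mm behind it; z points along the fingers, y is the line along which they close (so a half turn about z gives the same grasp; the last joint's range is limited). The gripper opens to 85 mm and grips with 20 to 120 N. Pads are 22 mm wide; open, the fingers measure 114 mm over their backs; the gripper's body (76 mm by 85 mm) begins 54 mm behind the grasp point. The pads swing forward as they close: fully open they stand 13 mm farther back than shut.
Start: joints at [-1.35, 0.477, 0.022, 1.555, -0.011, 1.109, -0.083], TCP at [0.218, 0.639, 0.231] pointing down, gripper open.
Joint ranges: [-2.96, 2.96], [-0.34, 2.1], [-1.41, 1.46], [0.24, 2.44], [-1.37, 4.51], [0.17, 1.92], [-2.96, 2.96]. Speed limits (rad/s): [2.39, 2.39, 3.14, 3.14, 3.14, 3.14, 3.14].

### API

Orientations are given as [roll, pitch, yaw] about the fixed x, y, z axes, in that order (R = Rz(yaw) Ry(pitch) Rx(roll)).
In Python, from workcell import status, optics, hand_in gives the robot as it stands.
- The arm moves only by the shell command python3 -m crank 'ROWS'. ROWS is JSON, one flat list of numbers, 5 for each row, row after row: the shift along the world's x, y, z in cm, then the turn about the world's z in rad, then the finger opening in cm, from 0 to 8.54. A call has 1 to 10 rows; each row shifts and turns the commanded pose from where the row before left it; what a row does not reach is not made up. A row lasts 1/10 s, in which the tool goes at most 50 mm and 8.59 degrees, less where a joint would pass 70% of its speed; a pose out of reach is approached as far as the arm can. A call is refused whole if a number of a shift passes 5 or a number of a turn 0.15, either way. A call with a gripper value outside its range is refused whole. The fingers move at their own pace and stop on an object; the grip force is fixed at half the most. Time passes only in rows, so rows that do not move let the fingers close. It gives the time, the measured TCP pose, the force, the opening and the grip force at its end, in the units of the state.
- status.get_state(): the state, without advancing time (a new reading comes with each control period).
- optics.camera(name): name is "scene" or "top"; returns the picture (384x512x3 uint8, red, green, blue); there is no depth.
- optics.calibration(name): a dict with "intrinsics" (3x3 intrinsics, pixels), "camera_from_world" (4x4, takes a point from world to camera coordinates). Camera axes: x right, y down, z forward; pixel columns grow to the right and rows downward; lengths in m; the calibration is good to about 2 mm. A picture is of the moment at which its call begins. calibration takes no time and is no camera call.
- hand_in(): hands the job in; it is judged then, once.
Trained networks look in the newest picture that a camera, given by its name, has taken for a name from the list of things; names that differ only in an ending like _2 or _b are one class to them, and where a whole thing is asked for, a point or a joint stands for the part that bears it (a point fixed in the world has none). Each returns a list of dicts, best first, with "conf" (0 to 1); they miss things now and then, are a little off and sometimes report something else, mostly with a low value. They report only what shows in the picture. A call takes as long as a camera call. They do not tell look-alikes from the thing itself.
- optics.look_for(name, camera): "rect" ([left, top, right, bottom] in pixels, round what is visible of it).
- optics.outline_of(name, camera): "region" (384x512 bool, what is visible of it) and "rect" ([left, top, right, bottom] in pixels, round what is visible of it).
- optics.spot_point(name, camera): "pixel" ([column, row] in pixels: a listed point, or the origin of a listed thing).
The state is a dict: "time": time; "q": joint angles; "qvel": joint speeds; "effort": joint torques, N m; "tcp_pos": TCP position; "tool_rot": TCP orientation; "contact_force": force on the tool from outside, world axes, zero at the start; "wrist_torque": the same for the moment, N m; "finger_gap": finger opening in m; "grasp_force": force on a finger pad.
Only numpy, scipy, OpenCV 4.12 (cv2) and the standard library are available. Lean on these libraries where they do the work, as an engineer would, in place of code of your own. Each camera call takes 0.05 s, during which the arm holds its last target. There are 200 camera calls.

## Working session

There is one attempt and no reset: what is moved stays moved. The work goes in short steps, Python scripts to look and compute and a shell command to move; the robot and the scene stay as the last step left them, time stands still between calls to the robot, and variables do not carry over. Pictures are saved under pics/ and viewed, at most 14 in all, crops included, and the job is handed in when it is done.

```bash
mkdir -p pics; ls
cat > h.py <<'E'
import numpy as np,cv2
from workcell import status,optics
def cal(c):
    d=optics.calibration(c);return np.array(d["intrinsics"]),np.array(d["camera_from_world"])
def ray(c,px,z):
    K,T=cal(c);R,t=T[:3,:3],T[:3,3];o=-R.T@t
    d=R.T@np.linalg.inv(K)@np.array([px[0],px[1],1.]);return o+d*(z-o[2])/d[2]
def proj(c,p):
    K,T=cal(c);q=K@(T[:3,:3]@np.array(p,float)+T[:3,3]);return q[:2]/q[2]
def snap(c,f=None,crop=None,s=1):
    im=optics.camera(c)
    if f:
        o=im if crop is None else im[crop[1]:crop[3],crop[0]:crop[2]]
        cv2.imwrite('pics/'+f,cv2.cvtColor(cv2.resize(o,None,fx=s,fy=s,interpolation=cv2.INTER_CUBIC),cv2.COLOR_RGB2BGR))
    return im
E
python3 - <<'E'
from h import *
for c in("top","scene"):
    snap(c,c+'0.png',s=1.5)
    K,T=cal(c);print(c,(-T[:3,:3].T@T[:3,3]).round(3),K[0,0].round())
    for n in["cradle","lane_mouth","lip","gate","lock","lock_slot","key","key_stand","cell1","meter","driver","busbar"]:
        z={"lip":.014,"lock_slot":.0175,"key":.006}.get(n,0)
        for d in optics.spot_point(n,c)[:5]:
            if d["conf"]>.25: print(n,round(d["conf"],2),np.round(d["pixel"]),ray(c,d["pixel"],z).round(3)[:2])
s=status.get_state();print(s["time"],s["tool_rot"],s["tcp_pos"])
E
```

```text
pics
top [0.464 0.003 1.003] 414.0
cradle 0.93 [264. 161.] [ 0.599 -0.006]
cradle 0.51 [282. 250.] [ 0.384 -0.045]
cradle 0.45 [251. 160.] [0.603 0.024]
lane_mouth 0.78 [251. 161.] [0.6   0.026]
lane_mouth 0.33 [338. 168.] [ 0.577 -0.185]
lip 0.68 [265. 142.] [ 0.645 -0.009]
gate 0.79 [209. 231.] [0.431 0.132]
gate 0.41 [123. 225.] [0.452 0.342]Traceback (most recent call last):
  File "<stdin>", line 7, in <module>
ValueError: it knows: busbar, cell, cradle, driver, gate, key, key_stand, lane_mouth, lip, lock_slot, meter
```

Run:
```python
from h import *
for c in("top","scene"):
    snap(c,c+'0.png',s=1.5)
    for n in["cradle","lane_mouth","lip","gate","lock_slot","key","key_stand","cell","meter","driver","busbar"]:
        z={"lip":.014,"lock_slot":.0175,"key":.006}.get(n,0)
        for d in optics.spot_point(n,c)[:6]:
            if d["conf"]>.3: print(n,round(d["conf"],2),np.round(d["pixel"]),ray(c,d["pixel"],z).round(3)[:2])
s=status.get_state();print(s["time"],s["tool_rot"],s["tcp_pos"])
```

```text
cradle 0.9 [262. 162.] [ 0.597 -0.002]
lane_mouth 0.91 [250. 160.] [0.603 0.027]
lip 0.59 [266. 143.] [ 0.641 -0.012]
gate 0.85 [208. 233.] [0.428 0.132]
lock_slot 0.56 [262. 198.] [0.507 0.002]
cell 0.96 [340. 169.] [ 0.574 -0.19 ]
cell 0.93 [398. 212.] [ 0.469 -0.323]
cell 0.85 [317. 140.] [ 0.647 -0.136]
cell 0.81 [341. 210.] [ 0.477 -0.189]
cell 0.73 [392. 170.] [ 0.57  -0.314]
cell 0.67 [306. 192.] [ 0.521 -0.105]
meter 0.55 [346. 104.] [ 0.734 -0.211]
driver 0.85 [287. 252.] [ 0.38  -0.055]
busbar 0.93 [370. 254.] [ 0.369 -0.252]
busbar 0.6 [121. 225.] [0.45  0.347]
busbar 0.55 [396. 208.] [ 0.477 -0.319]
cradle 0.8 [245. 217.] [ 0.602 -0.009]
lane_mouth 0.9 [256. 218.] [0.608 0.022]
lip 0.64 [248. 223.] [ 0.639 -0.003]
lip 0.39 [164. 262.] [ 0.753 -0.207]
gate 0.86 [290. 176.] [0.436 0.137]
lock_slot 0.68 [249. 188.] [0.505 0.006]
key 0.47 [358. 172.] [0.44  0.345]
key_stand 0.84 [357. 175.] [0.445 0.341]
cell 0.78 [177. 189.] [ 0.474 -0.204]
cell 0.76 [211. 199.] [ 0.525 -0.102]
cell 0.74 [140. 191.] [ 0.477 -0.312]
cell 0.69 [133. 214.] [ 0.573 -0.314]
cell 0.68 [195. 232.] [ 0.647 -0.142]
cell 0.6 [177. 214.] [ 0.578 -0.195]
meter 0.95 [161. 261.] [ 0.739 -0.217]
meter 0.38 [256. 218.] [0.608 0.021]
driver 0.47 [229. 171.] [ 0.397 -0.052]
busbar 0.84 [163. 170.] [ 0.377 -0.257]
1.45 [-3.14156982e+00 -1.99317562e-06  2.81277240e+00] [0.21794919 0.63883596 0.23130637]
```

View pics/top0.png

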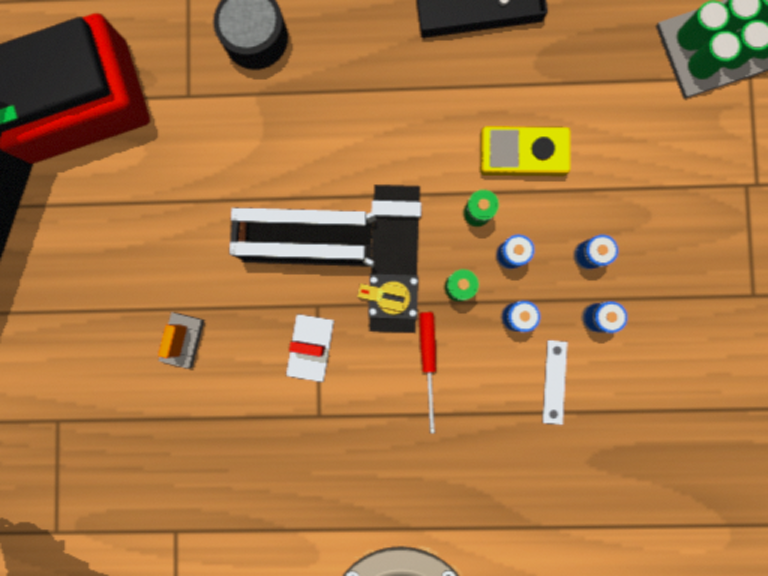

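View pics/scene0.png

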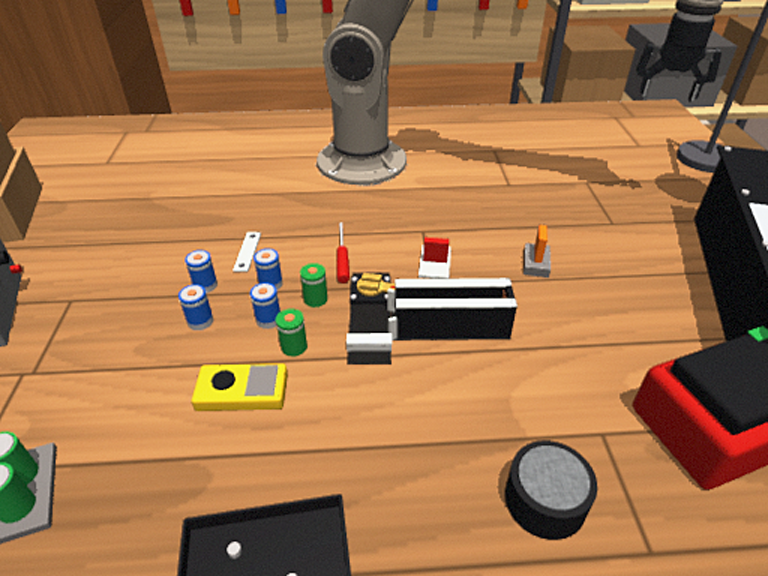

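The top picture shows four blue cells at (515,250), (600,250), (521,317) and (607,317). Two green look-alikes stand at (482,207) and (463,285), and they are not meant. The cradle's mouth faces right (world -y). The gate is at (310,348), and the key in its stand is at (180,342). Next I'll refine the poses from colour regions.

```bash
cat > seg.py <<'E'
from h import *
def rects(im,box,lo,hi,z,c="top",amin=40):
    x0,y0,x1,y1=box;h=cv2.cvtColor(im[y0:y1,x0:x1],cv2.COLOR_RGB2HSV)
    h=cv2.resize(h,None,fx=4,fy=4,interpolation=cv2.INTER_LINEAR)
    m=cv2.inRange(h,lo,hi);out=[]
    for k in cv2.findContours(m,cv2.RETR_EXTERNAL,cv2.CHAIN_APPROX_NONE)[0]:
        if cv2.contourArea(k)<amin*16: continue
        p=(k[:,0,:].astype(float)+.5)/4-.5+[x0,y0]
        w=np.array([ray(c,q,z)[:2] for q in p],np.float32)
        out.append(cv2.minAreaRect(w*1000))
    return out
E
python3 - <<'E'
from seg import *
im=snap("top")
pr=lambda n,r:[print(n,np.round(a[0],1),np.round(a[1],1),round(a[2],1)) for a in r]
W=((0,0,150),(180,50,255))
pr("strips",rects(im,(148,130,248,180),*W,.078))
pr("lip",rects(im,(244,128,286,148),*W,.020))
pr("gate",rects(im,(185,205,228,258),*W,.008))
pr("gateRib",rects(im,(185,205,228,258),(0,150,120),(8,255,255),.060,amin=15))
pr("key",rects(im,(100,200,140,250),(8,180,100),(18,255,255),.082,amin=15))
pr("stand",rects(im,(100,200,140,250),(0,0,60),(180,60,200),.022,amin=15))
pr("brass",rects(im,(235,180,285,222),(20,120,100),(32,255,255),.0295,amin=15))
for b in[(330,150,365,185),(382,150,420,185),(330,195,365,228),(382,195,420,228)]:
    pr("cell",rects(im,b,(0,0,170),(180,90,255),.07))
cv2.imwrite('pics/c1.png',cv2.cvtColor(cv2.resize(im[115:260,95:295],None,fx=4,fy=4,interpolation=cv2.INTER_CUBIC),cv2.COLOR_RGB2BGR))
E
```

```text
strips [580.7 145.1] [203.2  20.5] 86.5
strips [632.1 137.4] [213.3  20.2] 86.7
lip [651.   -2.4] [27.  87.9] 0.1
gate [431.5 136.4] [61.2 99.9] 79.3
gateRib [431.9 135.7] [51.4 15.7] 79.6Traceback (most recent call last):
  File "<stdin>", line 9, in <module>
  File "seg.py", line 9, in rects
    w=np.array([ray(c,q,z)[:2] for q in p],np.float32)
                ~~~^^^^^^^
  File "h.py", line 6, in ray
    K,T=cal(c);R,t=T[:3,:3],T[:3,3];o=-R.T@t
        ~~~^^^
  File "h.py", line 4, in cal
    d=optics.calibration(c);return np.array(d["intrinsics"]),np.array(d["camera_from_world"])
ValueError: time passes only in moves, steps and waits
```

```bash
sed -i 's/^def cal/import functools\n@functools.lru_cache\ndef cal/' h.py
python3 - <<'E'
from seg import *
im=snap("top")
pr=lambda n,r:[print(n,np.round(a[0],1),np.round(a[1],1),round(a[2],1)) for a in r]
pr("key",rects(im,(100,200,140,250),(8,180,100),(18,255,255),.082,amin=15))
pr("stand",rects(im,(100,200,140,250),(0,0,60),(180,60,200),.022,amin=15))
pr("brass",rects(im,(235,180,285,222),(20,120,100),(32,255,255),.0295,amin=15))
for b in[(330,150,365,185),(382,150,420,185),(330,195,365,228),(382,195,420,228)]:
    pr("cell",rects(im,b,(0,0,140),(180,90,255),.07))
# overlay of the cradle hypothesis
o=im.copy()[115:260,95:295];o=cv2.cvtColor(cv2.resize(o,None,fx=4,fy=4,interpolation=cv2.INTER_CUBIC),cv2.COLOR_RGB2BGR)
O=np.array([.598,-.0045]);a=-.061;R=np.array([[np.cos(a),-np.sin(a)],[np.sin(a),np.cos(a)]])
def poly(pts,z,col):
    q=[(proj("top",[*(O+R@np.array(p)/1000),z/1000])-[95,115]+.5)*4-.5 for p in pts]
    cv2.polylines(o,[np.round(q).astype(int)],True,col,1)
poly([(16,46),(36,46),(36,250),(16,250)],78,(0,0,255));poly([(-16,46),(-36,46),(-36,250),(-16,250)],78,(0,0,255))
poly([(42,-39),(52.5,-39),(52.5,39),(42,39)],20,(255,0,255))
poly([(-90+18*np.cos(t),18*np.sin(t)) for t in np.linspace(0,6.28,30)],29.5,(255,0,0))
cv2.imwrite('pics/c1.png',o)
E
```

```text
key [447.7 335.8] [32.1 52.8] 74.8
stand [447.9 340.3] [51.4 79.2] 75.5
brass [507.8  16.1] [83.  52.4] 88.6
cell [ 573.4 -188.7] [38.1 37.5] 61.7
cell [ 570.1 -312.4] [37.5 38.3] 43.4
cell [ 473.9 -193.3] [37.9 37.6] 61.6
cell [ 469.6 -321. ] [38.5 37.2] 88.7
```

View pics/c1.png

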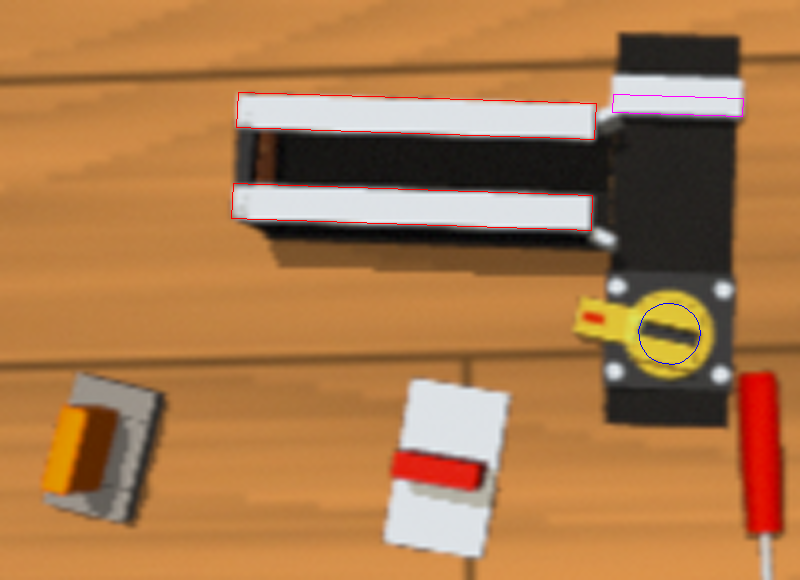

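```bash
python3 - <<'E'
from h import *
snap("top","cells.png",(300,110,430,240),4)
E
python3 -m crank '[2.5,-4,-0.3,-0.13,8.5, 2.5,-4,-0.3,-0.13,8.5, 2.5,-4,-0.3,-0.13,8.5, 2.5,-4,-0.3,-0.13,8.5, 2,-4.2,-0.3,-0.13,8.5, 2,-4.2,-0.3,-0.13,8.5, 2,-4.2,-0.3,-0.13,8.5, 2,-4.2,-0.3,-0.13,8.5, 2,-4.2,-0.3,-0.13,8.5, 2,-4.2,-0.3,-0.13,8.5]'
```

```text
time: 2.6
tcp_pos: [0.4386, 0.2252, 0.2016]
tool_rot: [3.141, -0.001, 1.508]
contact_force: [0.4, 0.4, 0.5]
finger_gap: 0.0849
grasp_force: 0.0
```

View pics/cells.png

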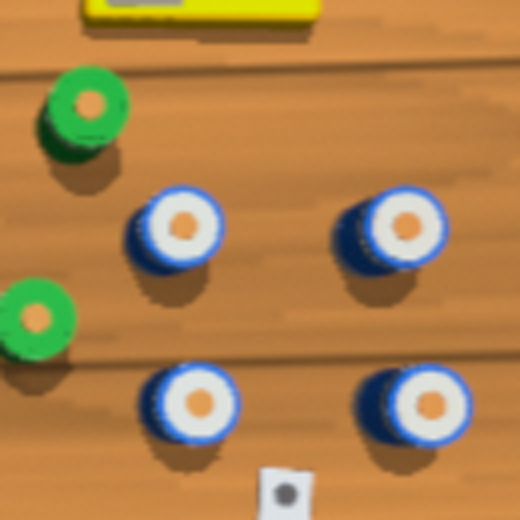

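The crop confirms four cells with white tops and blue bodies: (183,226), (406,226), (200,403) and (430,405). The two green ones are left alone.

```bash
python3 -m crank '[1.5,-4.6,0,0,8.5, 1.5,-4.6,0,0,8.5, 1.5,-4.6,0,0,8.5, 1.5,-4.6,0,0,8.5, 1.5,-4.6,0,0,8.5, 1.5,-4.6,0,0,8.5, 1.5,-4.6,0,0,8.5, 1.5,-4.6,0,0,8.5, 1.5,-4.6,0,0,8.5, 0,0,0,0,8.5]'
python3 - <<'E'
from seg import *
im=snap("top")
for r in rects(im,(300,130,430,235),(0,0,140),(180,90,255),.07): print(np.round(r[0],1),np.round(r[1]))
E
```

```text
time: 3.6
tcp_pos: [0.5731, -0.1957, 0.2021]
tool_rot: [3.139, 0.005, 1.503]
contact_force: [-1.1, -0.6, -0.3]
finger_gap: 0.0852
grasp_force: 0.0
[ 473.8 -193.3] [38. 38.]
[ 573.5 -189.3] [40. 38.]
[ 534.9 -321.3] [102. 237.]
[ 647.2 -305.9] [16. 51.]
```

```bash
python3 -m crank '[0,-0.1,-2,0,8.5, 0,-0.1,-4,0,8.5, 0,0,-4,0,8.5, 0,0,-4,0,8.5, 0,0,-2.5,0,8.5, 0,0,0,0,8.5]'
```

```text
time: 4.25
tcp_pos: [0.5704, -0.1864, 0.0329]
tool_rot: [-3.135, -0.002, 1.515]
contact_force: [-0.9, -0.4, -0.5]
finger_gap: 0.085
grasp_force: 0.0
```

```bash
python3 -m crank '[0,0,0,0,4, 0,0,0,0,4, 0,0,0,0,4, 0,0,0,0,4, 0,0,0,0,4, 0,0,0,0,4]'; python3 -m crank '[0,0,2,0,4, 0,0,3,0,4, 0,0,4,0,4, 0.4,3,0,0,4, 0.5,4,0,0,4, 0.5,4,0,0,4, 0.5,4,0,0,4, 0.5,3,0,0,4, 0.4,2,0,0,4, 0,0,0,0,4]'
```

```text
time: 4.85
tcp_pos: [0.5742, -0.1893, 0.0384]
tool_rot: [3.138, -0.0, 1.513]
contact_force: [-1.9, 1.8, 5.6]
finger_gap: 0.0447
grasp_force: 60.6
time: 5.85
tcp_pos: [0.6016, 0.0159, 0.1269]
tool_rot: [3.141, -0.003, 1.519]
contact_force: [-0.0, -0.1, -1.6]
finger_gap: 0.0444
grasp_force: 62.1
```

```bash
python3 -m crank '[-0.2,-0.2,-3,0,4, 0,0,-3,0,4, 0,0,-2,0,4, 0,0,-0.9,0,4, 0,0,0,0,4, 0,0,0,0,7, 0,0,0,0,7, 0,0,0,0,7, 0,0,0,0,7]'; python3 -m crank '[0,0,4,0,7, 0,0,4,0,3, 0,-3,2,0,0, 0,-3,0,0,0, 0,0,-3,0,0, 0,0,-4,0,0, 0,0,-3,0,0, 0,0,0,0,0]'
python3 - <<'E'
from h import *
snap("scene","p1.png",(90,130,360,300),2.9)
E
```

```text
time: 6.75
tcp_pos: [0.5992, 0.0088, 0.0377]
tool_rot: [3.141, -0.0, 1.513]
contact_force: [-0.2, -0.3, 0.3]
finger_gap: 0.0702
grasp_force: 0.0
time: 7.55
tcp_pos: [0.5958, -0.0507, 0.0337]
tool_rot: [-3.134, 0.0, 1.513]
contact_force: [-0.6, -0.2, 0.2]
finger_gap: -0.0004
grasp_force: 0.0
```

View pics/p1.png

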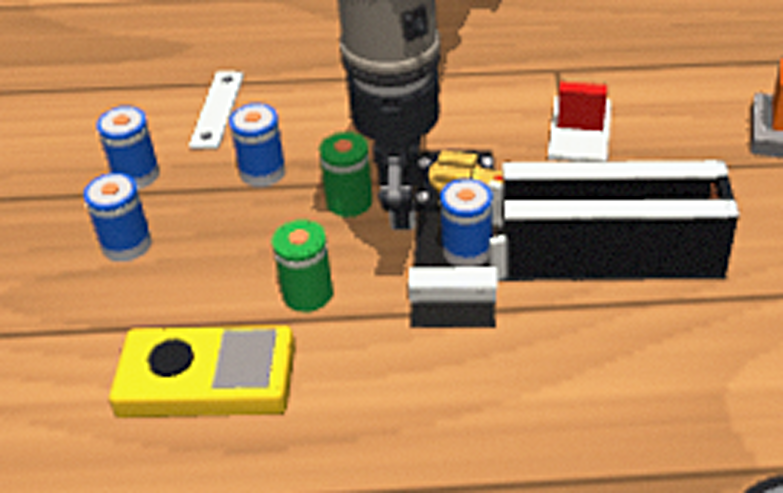

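Upright blue cell in the pocket at (465,220), fingers behind it at (400,200). Pushing.

```bash
python3 -m crank '[0,1.5,-0.8,0,0, 0.1,1,0,0,0, 0.1,1,0,0,0, 0.1,1,0,0,0, 0.1,1,0,0,0, 0,0.8,0,0,0, 0,0.8,0,0,0, 0,0.5,0,0,0, 0,0.5,0,0,0, 0,0,0,0,0]'
python3 - <<'E'
from seg import *
im=snap("top")
for r in rects(im,(300,130,430,235),(0,0,140),(180,90,255),.07): print(np.round(r[0],1),np.round(r[1]))
E
```

```text
time: 8.6
tcp_pos: [0.603, 0.028, 0.0294]
tool_rot: [3.141, 0.002, 1.511]
contact_force: [0.6, -6.4, 1.7]
finger_gap: -0.0001
grasp_force: 0.1
[ 428.4 -239.2] [31. 18.]
[ 469.8 -320.8] [38. 38.]
[ 473.7 -193.4] [38. 38.]
[ 570.2 -312.3] [38. 38.]
```

```bash
python3 -m crank '[0,0.4,0,0,0, 0,-1.5,0,0,0, 0,-1.5,4,0,2, -1,-2,5,0,8.5, -2.5,-4,2,0,8.5, -2.5,-4,0,0,8.5, -2.5,-4,0,0,8.5, -2.5,-4,0,0,8.5, -1.9,-2,0,0,8.5, 0,0,0,0,8.5]'
```

```text
time: 9.65
tcp_pos: [0.472, -0.1967, 0.1345]
tool_rot: [-3.14, -0.0, 1.506]
contact_force: [1.2, 0.1, 0.5]
finger_gap: 0.0847
grasp_force: 0.0
```

Run:
```python
from seg import *
im=snap("top")
for r in rects(im,(300,130,430,235),(0,0,140),(180,90,255),.07): print(np.round(r[0],1),np.round(r[1]))
print(status.get_state()["tcp_pos"],[ (round(d['conf'],2),ray("top",d['pixel'],0).round(3)) for d in optics.spot_point("cell","top")])
```

```text
[ 473.8 -188.6] [38. 29.]
[ 527.7 -297.5] [ 5. 76.]
[ 493.6 -339.4] [106. 147.]
[ 581.7 -305.4] [12. 33.]
[ 0.47403504 -0.19452336  0.13450652] [(0.87, array([ 0.474, -0.195,  0.   ])), (0.82, array([0.609, 0.06 , 0.   ])), (0.6, array([ 0.523, -0.105,  0.   ])), (0.58, array([ 0.571, -0.315,  0.   ])), (0.57, array([ 0.651, -0.137,  0.   ]))]
```

```bash
python3 -m crank '[0,0.1,-3,0,8.5, 0,0,-4,0,8.5, 0,0,-2.9,0,8.5, 0,0,0,0,8.5, 0,0,0,0,4, 0,0,0,0,4, 0,0,0,0,4, 0,0,0,0,4, 0,0,0,0,4, 0,0,0,0,4]'; python3 -m crank '[0,0,2,0,4, 0,0,3,0,4, 0.5,0,4,0,4, 2,3,0,0,4, 2,4,0,0,4, 2,4,0,0,4, 2,4,0,0,4, 2,3,0,0,4, 2,2.6,0,0,4, 0,0,0,0,4]'
```

```text
time: 10.75
tcp_pos: [0.4765, -0.1924, 0.0372]
tool_rot: [3.139, -0.0, 1.513]
contact_force: [-0.9, 1.9, 6.4]
finger_gap: 0.045
grasp_force: 60.5
time: 11.75
tcp_pos: [0.6033, 0.0201, 0.1262]
tool_rot: [3.139, -0.003, 1.521]
contact_force: [-0.3, -0.7, -2.5]
finger_gap: 0.0445
grasp_force: 62.2
```

```bash
python3 -m crank '[-0.2,-0.2,-3,0,4, 0,0,-3,0,4, 0,0,-2,0,4, 0,0,-0.9,0,4, 0,0,0,0,4, 0,0,0,0,7, 0,0,0,0,7, 0,0,0,0,7, 0,0,0,0,7]'; python3 -m crank '[0,0,4,0,7, 0,0,4,0,3, -0.2,-3,2,0,0, -0.2,-3.2,0,0,0, 0,0,-3,0,0, 0,0,-4,0,0, 0,0,-3,0,0, 0,0,-0.5,0,0, 0,0,0,0,0]'
python3 - <<'E'
from h import *
snap("scene","p2.png",(90,130,360,300),2.9)
E
```

```text
time: 12.65
tcp_pos: [0.5987, 0.0116, 0.0369]
tool_rot: [3.141, -0.0, 1.513]
contact_force: [-0.0, -0.1, -0.4]
finger_gap: 0.07
grasp_force: 0.0
time: 13.55
tcp_pos: [0.594, -0.0506, 0.0312]
tool_rot: [-3.14, 0.0, 1.513]
contact_force: [0.0, -0.9, 0.1]
finger_gap: 0.0
grasp_force: 0.0
```

View pics/p2.png

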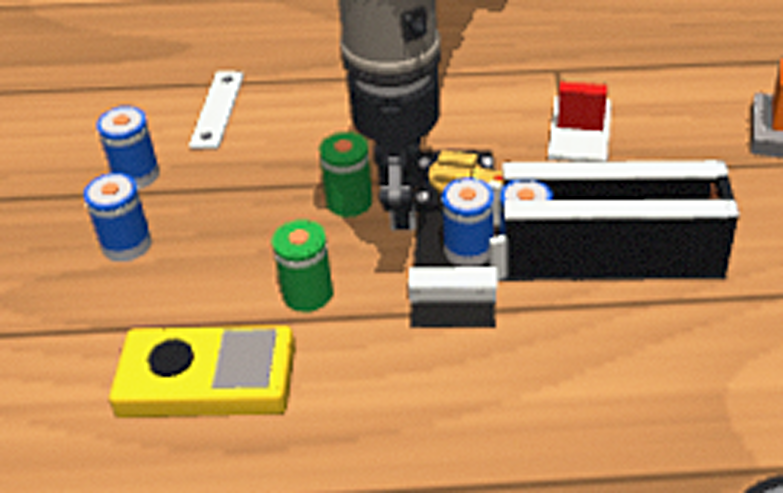

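The first cell stands upright in the lane at (527,190) and the second waits in the pocket at (467,220). Pushing the second and moving on to the third.

```bash
python3 -m crank '[0,1.5,-0.3,0,0, 0.1,1,0,0,0, 0.1,1,0,0,0, 0.1,1,0,0,0, 0.1,1,0,0,0, 0.1,0.8,0,0,0, 0,0.8,0,0,0, 0,0.5,0,0,0, 0,0.6,0,0,0, 0,0,0,0,0]'
python3 - <<'E'
from seg import *
im=snap("top")
for r in rects(im,(300,130,430,235),(0,0,140),(180,90,255),.07): print(np.round(r[0],1),np.round(r[1]))
E
```

```text
time: 14.6
tcp_pos: [0.5999, 0.0281, 0.029]
tool_rot: [3.14, 0.004, 1.51]
contact_force: [1.1, -12.3, 3.2]
finger_gap: 0.0001
grasp_force: 0.0
[ 428.4 -239.2] [31. 18.]
[ 469.8 -320.8] [38. 38.]
[ 570.2 -312.3] [38. 38.]
```

```bash
python3 -m crank '[0,0.4,0,0,0, 0,-1.5,0,0,0, 0,-1.5,4,0,2, -0.4,-4,5,0,8.5, -0.4,-4.8,2,0,8.5, -0.4,-4.8,0,0,8.5, -0.4,-4.8,0,0,8.5, -0.4,-4.8,0,0,8.5, -0.5,-4.8,0,0,8.5, -0.5,-3.6,0,0,8.5]'; python3 -m crank '[0,0,0,0,8.5]'
python3 - <<'E'
from h import *
snap("top");print(status.get_state()["tcp_pos"],[ (round(d['conf'],2),ray("top",d['pixel'],0).round(3)) for d in optics.spot_point("cell","top")])
E
```

```text
time: 15.65
tcp_pos: [0.5701, -0.3016, 0.1266]
tool_rot: [3.141, -0.001, 1.512]
contact_force: [0.5, 0.2, -0.3]
finger_gap: 0.0853
grasp_force: 0.0
time: 15.75
tcp_pos: [0.5682, -0.3057, 0.1271]
tool_rot: [3.141, 0.003, 1.505]
contact_force: [-0.5, -0.2, 0.4]
finger_gap: 0.0851
grasp_force: 0.0
[ 0.56951651 -0.30191091  0.12659023] [(0.74, array([ 0.638, -0.127,  0.   ])), (0.68, array([ 0.466, -0.322,  0.   ])), (0.65, array([ 0.528, -0.101,  0.   ])), (0.64, array([0.611, 0.112, 0.   ])), (0.59, array([ 0.572, -0.318,  0.   ])), (0.58, array([0.598, 0.063, 0.   ]))]
```

```bash
python3 -m crank '[0.1,-0.8,-2,0,8.5, 0,0,-4,0,8.5, 0,0,-3.2,0,8.5, 0,0,0,0,8.5, 0,0,0,0,4, 0,0,0,0,4, 0,0,0,0,4, 0,0,0,0,4, 0,0,0,0,4, 0,0,0,0,4]'; python3 -m crank '[0,0,3,0,4, 0,0,5,0,4, 0.4,3,1,0,4, 0.4,4.5,0,0,4, 0.4,4.5,0,0,4, 0.4,4.5,0,0,4, 0.4,4.5,0,0,4, 0.4,4.5,0,0,4, 0.4,4,0,0,4, 0,3,0,0,4]'; python3 -m crank '[0,0,0,0,4,0,0,0,0,4]'
```

```text
time: 16.85
tcp_pos: [0.5728, -0.308, 0.0369]
tool_rot: [3.138, 0.001, 1.513]
contact_force: [-1.6, 0.8, 5.6]
finger_gap: 0.0451
grasp_force: 61.5
time: 17.85
tcp_pos: [0.6, 0.0214, 0.1254]
tool_rot: [3.14, -0.002, 1.516]
contact_force: [0.6, -0.1, -2.5]
finger_gap: 0.0448
grasp_force: 62.3
time: 18.05
tcp_pos: [0.5995, 0.0183, 0.1252]
tool_rot: [3.141, -0.0, 1.515]
contact_force: [-0.5, -0.3, -2.5]
finger_gap: 0.0449
grasp_force: 62.3
```

```bash
python3 -m crank '[-0.1,-0.6,-3,0,4, 0,0,-3,0,4, 0,0,-2,0,4, 0,0,-0.9,0,4, 0,0,0,0,4, 0,0,0,0,7, 0,0,0,0,7, 0,0,0,0,7, 0,0,0,0,7]'; python3 -m crank '[0,0,4,0,7, 0,0,4,0,3, -0.2,-3,2,0,0, -0.2,-3.2,0,0,0, 0,0,-3,0,0, 0,0,-4,0,0, 0,0,-3,0,0, 0,0,-0.5,0,0, 0,0,0,0,0]'; python3 -m crank '[0,1.5,-0.3,0,0, 0.1,1,0,0,0, 0.1,1,0,0,0, 0.1,1,0,0,0, 0.1,1,0,0,0, 0.1,0.8,0,0,0, 0,0.8,0,0,0, 0,0.5,0,0,0, 0,0.6,0,0,0, 0,0.3,0,0,0]'
python3 - <<'E'
from seg import *
im=snap("top")
for r in rects(im,(300,130,430,235),(0,0,140),(180,90,255),.07): print(np.round(r[0],1),np.round(r[1]))
E
```

```text
time: 18.95
tcp_pos: [0.5987, 0.0112, 0.0359]
tool_rot: [3.141, -0.0, 1.513]
contact_force: [0.8, 0.5, 0.2]
finger_gap: 0.0703
grasp_force: 0.0
time: 19.85
tcp_pos: [0.5941, -0.0508, 0.0303]
tool_rot: [-3.14, 0.0, 1.513]
contact_force: [0.1, -0.8, 0.7]
finger_gap: 0.0001
grasp_force: 0.0
time: 20.85
tcp_pos: [0.6001, 0.028, 0.0286]
tool_rot: [3.138, 0.008, 1.509]
contact_force: [0.8, -24.4, 0.4]
finger_gap: -0.0001
grasp_force: 0.0
[ 428.4 -239.2] [31. 18.]
[ 469.8 -320.8] [38. 38.]
```

```bash
python3 -m crank '[0,0.4,0,0,0, 0,0,0,0,0, 0,-1.5,0,0,0, 0,-1.5,4,0,2, -0.8,-3,5,0,8.5, -2,-4.5,2,0,8.5, -2,-4.7,0,0,8.5, -2,-4.7,0,0,8.5, -2,-4.7,0,0,8.5, -2,-4.7,0,0,8.5]'; python3 -m crank '[-2,-4.5,0,0,8.5,0,-1.2,0,0,8.5,0,0,0,0,8.5]'
python3 - <<'E'
from h import *
snap("top");print(status.get_state()["tcp_pos"],[ (round(d['conf'],2),ray("top",d['pixel'],0).round(3)) for d in optics.spot_point("cell","top")])
E
```

```text
time: 21.9
tcp_pos: [0.4956, -0.2434, 0.1295]
tool_rot: [3.14, -0.001, 1.515]
contact_force: [0.4, -1.3, -0.3]
finger_gap: 0.0853
grasp_force: 0.0
time: 22.2
tcp_pos: [0.4756, -0.3019, 0.1295]
tool_rot: [3.14, 0.0, 1.51]
contact_force: [0.2, 1.7, -0.2]
finger_gap: 0.0851
grasp_force: 0.0
[ 0.47647047 -0.29962666  0.12911229] [(0.94, array([ 0.47, -0.32,  0.  ])), (0.84, array([ 0.647, -0.135,  0.   ])), (0.78, array([0.606, 0.054, 0.   ])), (0.73, array([ 0.526, -0.106,  0.   ])), (0.67, array([0.609, 0.109, 0.   ])), (0.49, array([0.607, 0.162, 0.   ]))]
```

```bash
python3 -m crank '[-0.6,-2,-1,0,8.5, 0,0,-4,0,8.5, 0,0,-4.3,0,8.5, 0,0,0,0,8.5, 0,0,0,0,4, 0,0,0,0,4, 0,0,0,0,4, 0,0,0,0,4, 0,0,0,0,4, 0,0,0,0,4]'; python3 -m crank '[0,0,3,0,4, 0,0,5,0,4, 1.5,3,1,0,4, 1.7,4.5,0,0,4, 1.7,4.5,0,0,4, 1.7,4.5,0,0,4, 1.7,4.5,0,0,4, 1.7,4.5,0,0,4, 1.6,4,0,0,4, 1.2,3,0,0,4]'; python3 -m crank '[0,0.4,0,0,4,0,0,0,0,4,0,0,0,0,4]'
```

```text
time: 23.3
tcp_pos: [0.471, -0.3208, 0.0382]
tool_rot: [3.138, 0.0, 1.513]
contact_force: [-1.4, 1.4, 6.6]
finger_gap: 0.0446
grasp_force: 60.5
time: 24.3
tcp_pos: [0.5985, 0.0087, 0.1271]
tool_rot: [3.14, -0.002, 1.516]
contact_force: [0.0, -0.4, -3.1]
finger_gap: 0.0446
grasp_force: 62.8
time: 24.6
tcp_pos: [0.5971, 0.0071, 0.1266]
tool_rot: [3.141, 0.0, 1.511]
contact_force: [0.0, 0.0, -3.2]
finger_gap: 0.0446
grasp_force: 62.8
```

```bash
python3 -m crank '[0.1,-0.4,-3,0,4, 0,0,-3,0,4, 0,0,-2,0,4, 0,0,-0.9,0,4, 0,0,0,0,4, 0,0,0,0,7, 0,0,0,0,7, 0,0,0,0,7, 0,0,0,0,7]'; python3 -m crank '[0,0,4,0,7, 0,0,4,0,3, -0.2,-3,2,0,0, -0.2,-3,0,0,0, 0,0,-3,0,0, 0,0,-4,0,0, 0,0,-3,0,0, 0,0,-0.5,0,0, 0,0,0,0,0]'
python3 - <<'E'
from h import *
snap("scene","p3.png",(90,130,360,300),2.9)
E
```

```text
time: 25.5
tcp_pos: [0.5988, 0.0044, 0.0372]
tool_rot: [3.141, -0.0, 1.513]
contact_force: [0.1, -0.2, 0.3]
finger_gap: 0.0703
grasp_force: 0.0
time: 26.4
tcp_pos: [0.5942, -0.0557, 0.0316]
tool_rot: [-3.14, 0.0, 1.513]
contact_force: [0.5, -0.4, 1.6]
finger_gap: -0.0
grasp_force: 0.0
```

View pics/p3.png

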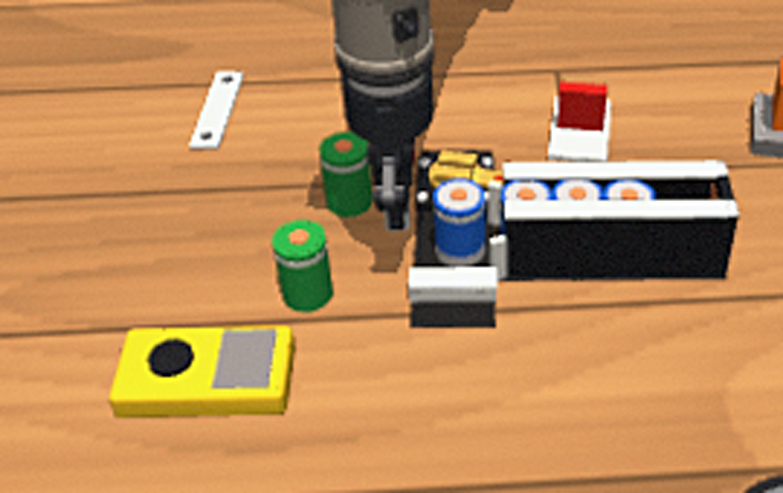

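Three cells are in the lane at (527,190), (578,190) and (630,190), with the last one in the pocket at (459,220). Pushing it.

```bash
python3 -m crank '[0,1.5,-0.3,0,0, 0.1,1,0,0,0, 0.1,1,0,0,0, 0.1,1,0,0,0, 0.1,1,0,0,0, 0.1,1,0,0,0, 0,0.8,0,0,0, 0,0.6,0,0,0, 0,0.5,0,0,0, 0,0.4,0,0,0]'; python3 -m crank '[0,0.3,0,0,0, 0,0.3,0,0,0, 0,0.2,0,0,0, 0,0,0,0,0]'
python3 - <<'E'
from h import *
snap("scene");print([ (round(d['conf'],2),ray("scene",d['pixel'],0).round(3)) for d in optics.spot_point("cell","scene")])
E
```

```text
time: 27.45
tcp_pos: [0.6001, 0.0283, 0.0298]
tool_rot: [3.139, 0.006, 1.51]
contact_force: [-0.9, -19.1, 1.9]
finger_gap: 0.0002
grasp_force: 1.4
time: 27.85
tcp_pos: [0.6001, 0.0288, 0.0301]
tool_rot: [3.138, 0.013, 1.506]
contact_force: [-0.0, -27.3, 2.4]
finger_gap: 0.0
grasp_force: 0.0
[(0.95, array([ 0.528, -0.111,  0.   ])), (0.88, array([ 0.639, -0.148,  0.   ]))]
```

```bash
python3 -m crank '[0,-1.5,0,0,0, 0,-3,0,0,0, 0,-4,3,0,0, 0,-4,5,0,0, 0,-4,4,0,0]'
python3 - <<'E'
from seg import *
im=snap("top","p4.png",(145,125,305,225),5)
h=cv2.cvtColor(im,cv2.COLOR_RGB2HSV)
m=cv2.inRange(h,(3,60,150),(20,190,255));m[:,:150]=0
O=np.array([598,-4.5]);a=-.061;R=np.array([[np.cos(a),-np.sin(a)],[np.sin(a),np.cos(a)]])
for n in("top","scene"):
  if n=="scene":snap(n)
  for d in optics.spot_point("cell",n): print(n,round(d['conf'],2),(R.T@(ray(n,d['pixel'],0)[:2]*1000-O)).round(1))
E
```

```text
time: 28.45
tcp_pos: [0.5997, -0.1104, 0.1348]
tool_rot: [-3.141, -0.001, 1.515]
contact_force: [0.3, 0.2, 0.3]
finger_gap: -0.0001
grasp_force: 0.0
top 0.74 [ 2.7 63.6]
top 0.61 [  1.6 117.3]
top 0.57 [  2.4 166.6]
top 0.51 [  0.  208.3]
scene 0.82 [  44.9 -140.1]
scene 0.32 [-209.2  -69.6]
```

View pics/p4.png

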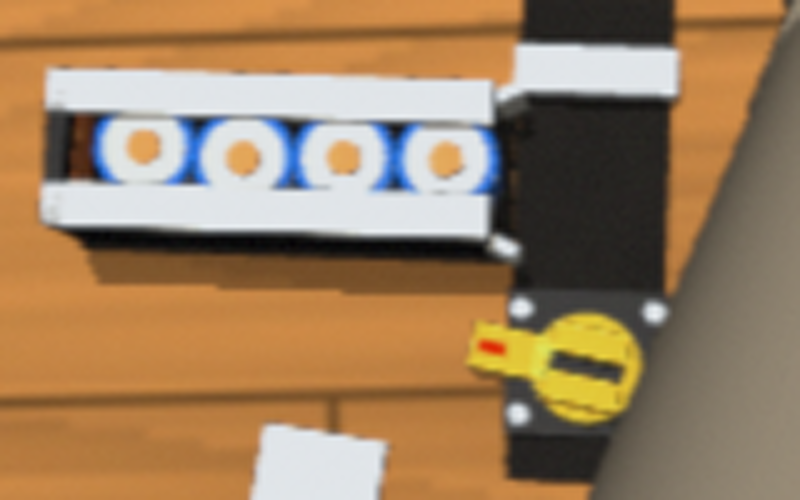

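All four cells stand in single file in the lane, with copper dots at crop (145,147), (243,157), (344,157) and (446,158). The last cell's centre is at cradle y ≈ 67 mm, beyond the required 57. The lock slot at (588,364) is at about 0.15 rad. Next is the gate.

```bash
python3 -m crank '[-1.7,2.5,0.2,0.144,8.5, -1.7,2.5,0.2,0.144,8.5, -1.7,2.5,0.2,0.144,8.5, -1.7,2.5,0.2,0.144,8.5, -1.7,2.5,0.2,0.144,8.5, -1.7,2.5,0,0.144,8.5, -1.7,2.5,0,0.144,8.5, -1.7,2.5,0,0.144,8.5, -1.7,2.5,0,0.144,8.5, -1.6,2.2,0,0.144,8.5]'; python3 -m crank '[0,0,0,0,8.5,0,0,0,0,8.5]'
python3 - <<'E'
from seg import *
s=status.get_state();print(np.round(s["q"],2),s["tcp_pos"].round(4) if hasattr(s["tcp_pos"],'round') else s["tcp_pos"],s["tool_rot"])
E
```

```text
time: 29.65
tcp_pos: [0.428, 0.1391, 0.1424]
tool_rot: [-3.141, -0.002, 2.963]
contact_force: [0.0, 1.0, -0.1]
finger_gap: 0.0848
grasp_force: 0.0
time: 29.85
tcp_pos: [0.4292, 0.1376, 0.1426]
tool_rot: [-3.141, -0.002, 2.956]
contact_force: [0.2, 0.2, -0.1]
finger_gap: 0.0851
grasp_force: 0.0
[-0.67  0.23  0.25  2.17 -0.09  0.75  1.02] [0.4292 0.1376 0.1426] [-3.14122390e+00 -1.68547983e-03  2.95561055e+00]
```

```bash
python3 -m crank '[0.2,-0.1,-3,0,8.5, 0,0,-4,0,8.5, 0,0,-4,0,8.5, 0,0,-0.2,0,8.5, 0,0,0,0,4.5, 0,0,0,0,4.5, 0,0,0,0,4.5, 0,0,0,0,4.5, 0,0,0,0,4.5, 0,0,0,0,4.5]'; python3 -m crank '[0,0,1.5,0,4.5, 0,0,3,0,4.5, 0,0,3,0,4.5, 0,0,3,0,4.5, 0,0,0,0,4.5]'
```

```text
time: 30.85
tcp_pos: [0.4341, 0.1356, 0.0333]
tool_rot: [3.139, 0.003, 2.952]
contact_force: [0.1, 0.7, 8.9]
finger_gap: 0.049
grasp_force: 62.9
time: 31.35
tcp_pos: [0.4351, 0.136, 0.1406]
tool_rot: [3.136, 0.007, 2.952]
contact_force: [1.2, -0.1, -2.7]
finger_gap: 0.0487
grasp_force: 63.7
```

```bash
python3 -m crank '[2,0,0.5,0.03,4.5, 2.5,-0.2,0.5,0.03,4.5, 3,-0.2,0,0.03,4.5, 3,-0.2,0,0.03,4.5, 3,-0.2,0,0.01,4.5, 3,-0.2,0,0,4.5, 3,-0.2,0,0,4.5, 2.5,-0.3,0,0,4.5, 2,0,0,0,4.5, 0.5,0,0,0,4.5]'; python3 -m crank '[0,0,0,0,4.5, 0,0,-1,0,4.5,0,0,-1,0,4.5,0,0,0,0,4.5]'
```

```text
time: 32.35
tcp_pos: [0.6788, 0.1194, 0.1454]
tool_rot: [-3.141, 0.0, 3.082]
contact_force: [-0.5, -0.4, -2.7]
finger_gap: 0.0486
grasp_force: 63.5
time: 32.75
tcp_pos: [0.6752, 0.1201, 0.1239]
tool_rot: [-3.141, -0.004, 3.083]
contact_force: [-0.6, 0.8, -2.2]
finger_gap: 0.049
grasp_force: 63.5
```

```bash
python3 -m crank '[0.4,0,-0.5,0,4.5,0,0,-0.5,0,4.5,0,0,-0.3,0,4.5,0,0,-0.3,0,4.5,0,0,0,0,4.5]'; python3 -m crank '[0,0,-0.3,0,4.5,0,0,-0.3,0,4.5,0,0,0,0,4.5]'
python3 - <<'E'
from h import *
snap("scene","t1.png",(200,90,380,240),4)
E
```

```text
time: 33.25
tcp_pos: [0.6817, 0.1198, 0.111]
tool_rot: [3.141, 0.0, 3.083]
contact_force: [-1.4, -1.1, 1.6]
finger_gap: 0.0487
grasp_force: 64.2
time: 33.55
tcp_pos: [0.6854, 0.1197, 0.1079]
tool_rot: [3.14, 0.008, 3.082]
contact_force: [2.3, -1.2, 11.5]
finger_gap: 0.0491
grasp_force: 65.9
```

View pics/t1.png

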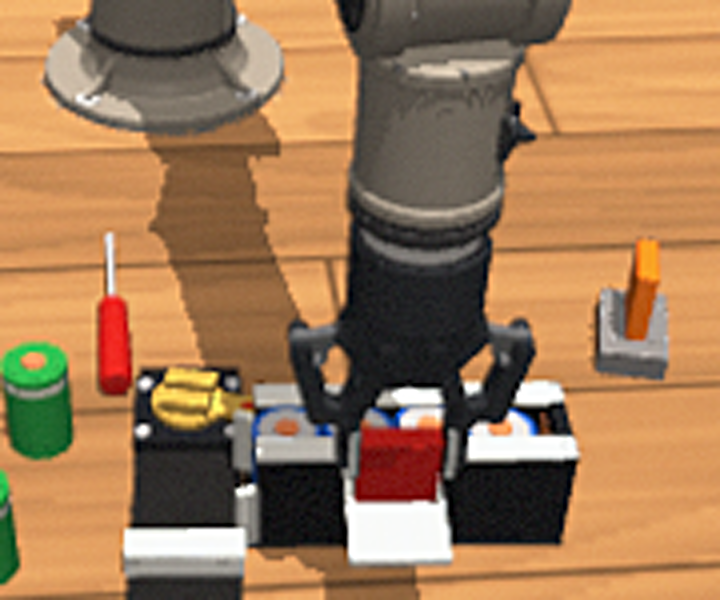

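The gate's rear edge rests on the rail strip and its red rib is in the fingers, at (400,465). I'll keep pressing to tilt it.

```bash
python3 -m crank '[0,0,-0.3,0,4.5,0,0,-0.2,0,4.5,0,0,0,0,4.5]';python3 -m crank '[0,0,-0.3,0,4.5,0,0,-0.2,0,4.5,0,0,0,0,4.5]';python3 -m crank '[0,0,-0.3,0,4.5,0,0,0,0,4.5]'
python3 - <<'E'
from seg import *
im=snap("scene");print(status.get_state()["tcp_pos"])
for r in optics.outline_of("gate","scene")[:1]: print(r["rect"],r["conf"])
cv2.imwrite('pics/t2.png',cv2.cvtColor(cv2.resize(im[170:245,260:340],None,fx=7,fy=7,interpolation=cv2.INTER_CUBIC),cv2.COLOR_RGB2BGR))
E
```

```text
time: 33.9
tcp_pos: [0.6883, 0.1195, 0.1049]
tool_rot: [3.139, 0.014, 3.082]
contact_force: [6.9, -1.8, 15.4]
finger_gap: 0.0489
grasp_force: 67.3
time: 34.2
tcp_pos: [0.6909, 0.1194, 0.1016]
tool_rot: [3.138, 0.02, 3.081]
contact_force: [10.1, -1.5, 18.7]
finger_gap: 0.0489
grasp_force: 68.8
time: 34.4
tcp_pos: [0.6923, 0.1193, 0.0994]
tool_rot: [3.138, 0.023, 3.081]
contact_force: [13.2, -2.4, 19.9]
finger_gap: 0.0489
grasp_force: 69.9
[0.69230287 0.11928044 0.09947206]
[286.2, 195.4, 309.7, 233.9] 0.71
```

View pics/t2.png

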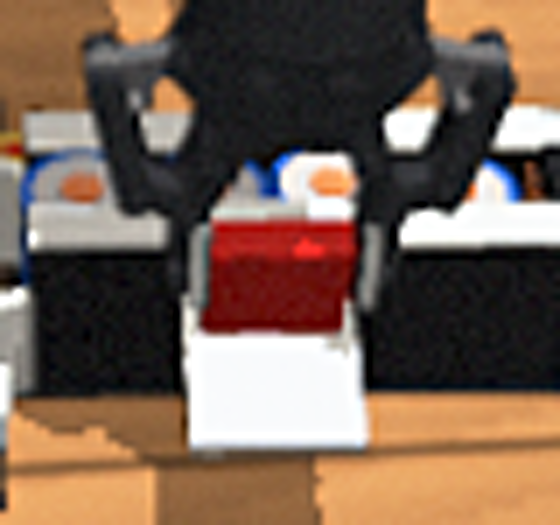

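```bash
cat > fit.py <<'E'
from h import *
from scipy.optimize import least_squares
def fit(rows,col,y0,x0):
    P=[(50,8),(8,8),(8,60),(-8,60)]
    def w(p):
        th,x,z=p;return [np.array([x+(a*np.cos(th)+b*np.sin(th))/1e3,y0,z+(-a*np.sin(th)+b*np.cos(th))/1e3]) for a,b in P]
    s=least_squares(lambda p:[proj("scene",q)[1]-r for q,r in zip(w(p),rows)],x0)
    print("tilt deg",np.degrees(s.x[0]).round(1),"gate x,z",s.x[1:].round(4),"res",s.fun.round(2));return s.x
E
python3 - <<'E'
from fit import *
print(proj("scene",(.7,.119,.06)))
fit([170+440/7,170+331/7,170+252/7,170+222/7],0,.119,[.2,.68,.066])
E
```

```text
[298.6714211  225.73168424]
tilt deg 14.5 gate x,z [0.6608 0.0525] res [-0.28  0.31  0.68 -0.7 ]
```

The fitted tilt is about 14.5°, and the rail geometry independently gives 14.3°. I'll lift and bring the gate over the pocket.

```bash
python3 -m crank '[0,0,1,0,4.5, 0,0,2,0,4.5, 0,0,3,0,4.5, -1,-2.5,0,0,4.5, -1.5,-2.5,0,0,4.5, -1.5,-2.5,0,0,4.5, -1.5,-2.5,0,0,4.5, -1.5,-2.5,0,0,4.5, 0,0,0,0,4.5, 0,0,0,0,4.5]'
```

```text
time: 35.5
tcp_pos: [0.6109, -0.0056, 0.1512]
tool_rot: [3.141, -0.001, 3.081]
contact_force: [-0.0, 0.9, -2.2]
finger_gap: 0.049
grasp_force: 67.2
```

```bash
python3 -m crank '[-0.8,0.1,-2,0,4.5, 0,0,-3,0,4.5, 0,0,-2.5,0,4.5, 0,0,0,0,4.5, 0,0,0,0,4.5]'
python3 - <<'E'
from h import *
im=snap("scene","g1.png",(205,150,305,250),6)
E
```

```text
time: 36.0
tcp_pos: [0.6038, -0.003, 0.0763]
tool_rot: [3.141, -0.001, 3.084]
contact_force: [-0.1, 0.0, -2.9]
finger_gap: 0.0488
grasp_force: 67.0
```

View pics/g1.png

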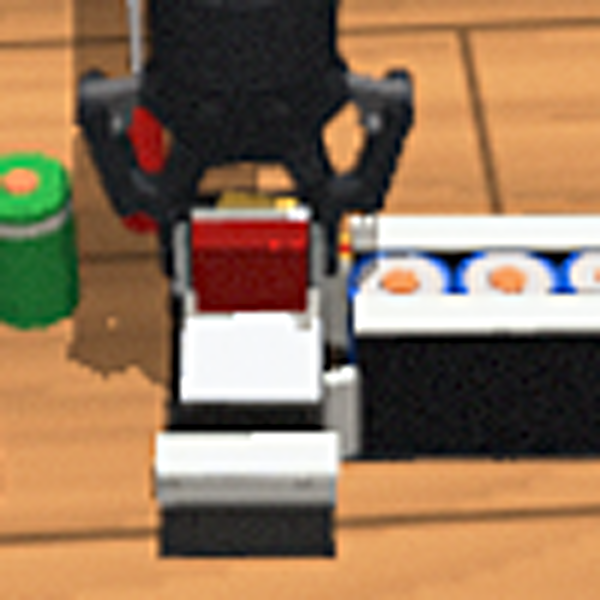

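Run:
```python
from h import *
print(ray("scene",(205+180/6,216.7),.0405),ray("scene",(205+322/6,216.7),.0405), "lip",ray("scene",(205+165/6,150+433/6),.020),ray("scene",(205+338/6,150+433/6),.020))
```

```text
[ 0.63959814 -0.03540906  0.0405    ] [0.64367783 0.02526152 0.0405    ] lip [ 0.6388774  -0.04273376  0.02      ] [0.64391736 0.03223283 0.02      ]
```

```bash
python3 -m crank '[-0.5,-0.1,0,0,4.5, 0,0,-1,0,4.5, 0,0,-0.6,0,4.5, 0,0,-0.6,0,4.5, 0,0,-0.4,0,4.5, 0,0,-0.3,0,4.5, 0,0,0,0,4.5, 0,0,0,0,4.5]'
```

```text
time: 36.85
tcp_pos: [0.5987, -0.0051, 0.0473]
tool_rot: [3.142, 0.0, 3.083]
contact_force: [0.4, -0.1, -1.9]
finger_gap: 0.0488
grasp_force: 67.2
```

```bash
python3 -m crank '[0,0,-0.2,0,4.5, 0,0,-0.1,0,4.5,0,0,0,0,4.5]'; python3 -m crank '[0,0,-0.2,0,4.5,0,0,0,0,4.5]'
```

```text
time: 37.15
tcp_pos: [0.5985, -0.005, 0.0442]
tool_rot: [-3.142, -0.0, 3.083]
contact_force: [0.3, -1.0, -3.9]
finger_gap: 0.0488
grasp_force: 67.2
time: 37.35
tcp_pos: [0.5984, -0.005, 0.0421]
tool_rot: [-3.142, -0.0, 3.083]
contact_force: [-0.7, 1.0, -2.6]
finger_gap: 0.0485
grasp_force: 67.2
```

```bash
python3 -m crank '[0.4,0,0,0,4.5,0.4,0,0,0,4.5,0,0,0,0,4.5]'; python3 -m crank '[0.3,0,0,0,4.5,0.2,0,0,0,4.5,0,0,0,0,4.5]';  python3 -m crank '[0.2,0,0,0,4.5,0,0,0,0,4.5]'
```

```text
time: 37.65
tcp_pos: [0.6076, -0.005, 0.0425]
tool_rot: [3.141, 0.001, 3.083]
contact_force: [0.0, -0.1, -3.0]
finger_gap: 0.0487
grasp_force: 67.2
time: 37.95
tcp_pos: [0.612, -0.0051, 0.0423]
tool_rot: [3.142, 0.0, 3.083]
contact_force: [-0.8, 0.5, -3.6]
finger_gap: 0.0487
grasp_force: 67.2
time: 38.15
tcp_pos: [0.6138, -0.0051, 0.0423]
tool_rot: [3.142, 0.0, 3.083]
contact_force: [0.1, 0.6, -2.2]
finger_gap: 0.0489
grasp_force: 67.2
```

```bash
python3 -m crank '[0.2,0,0,0,4.5,0,0,0,0,4.5]'; python3 -m crank '[0.2,0,0,0,4.5,0,0,0,0,4.5]'
python3 - <<'E'
from h import *
im=snap("scene","g2.png",(205,150,305,250),6)
E
```

```text
time: 38.35
tcp_pos: [0.6152, -0.0051, 0.0422]
tool_rot: [3.142, -0.001, 3.083]
contact_force: [-1.0, -0.4, -3.3]
finger_gap: 0.0488
grasp_force: 67.4
time: 38.55
tcp_pos: [0.6155, -0.0051, 0.0419]
tool_rot: [-3.142, -0.005, 3.083]
contact_force: [-6.7, -0.1, 1.8]
finger_gap: 0.0488
grasp_force: 67.9
```

View pics/g2.png

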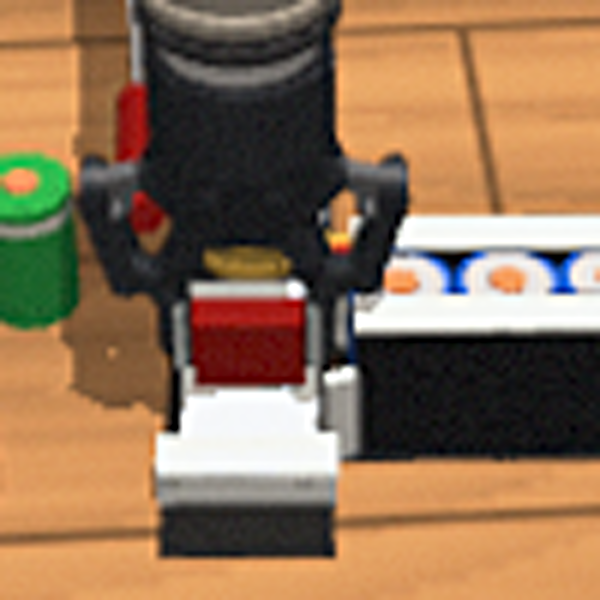

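The plate's far edge is under the lip: the lip covers it at row 435, and there is light contact with the back wall. I'll back off slightly and lower it.

```bash
python3 -m crank '[-0.3,0,-0.1,0,4.5, -0.22,0,-0.15,0,4.5, -0.22,0,-0.15,0,4.5, 0,0,0,0,4.5]'; python3 -m crank '[-0.24,0,-0.18,0,4.5, -0.24,0,-0.2,0,4.5, 0,0,0,0,4.5]'; python3 -m crank '[-0.22,0,-0.2,0,4.5, -0.22,0,-0.2,0,4.5, 0,0,0,0,4.5]'
```

```text
time: 39.0
tcp_pos: [0.6138, -0.005, 0.0406]
tool_rot: [3.141, 0.008, 3.083]
contact_force: [0.2, 0.7, 7.7]
finger_gap: 0.049
grasp_force: 68.6
time: 39.3
tcp_pos: [0.6089, -0.0048, 0.0373]
tool_rot: [3.14, 0.008, 3.083]
contact_force: [-1.8, 1.1, 13.3]
finger_gap: 0.0487
grasp_force: 69.8
time: 39.6
tcp_pos: [0.6038, -0.0045, 0.0331]
tool_rot: [3.14, 0.006, 3.083]
contact_force: [-2.5, 0.8, 15.5]
finger_gap: 0.0488
grasp_force: 70.7
```

```bash
python3 -m crank '[-0.2,0,-0.15,0,4.5, -0.1,0,-0.1,0,4.5, 0,0,0,0,4.5]'; python3 -m crank '[0,0,0,0,6.5, 0,0,0,0,6.5,0,0,0,0,6.5,0,0,0,0,6.5]';  python3 -m crank '[0,0,2,0,6.5, 0,0,3,0,4, 0,0,3,0,0, 0,0,0,0,0,0,0,0,0,0]'
python3 - <<'E'
from seg import *
im=snap("top")
pr=lambda n,r:[print(n,np.round(a[0],1),np.round(a[1],1),round(a[2],1)) for a in r]
pr("plate",rects(im,(230,130,300,222),(0,0,130),(180,50,255),.008))
im=snap("scene","g3.png",(205,150,305,250),6);print(status.get_state()["tcp_pos"])
E
```

```text
time: 39.9
tcp_pos: [0.6015, -0.0044, 0.0311]
tool_rot: [3.14, 0.008, 3.083]
contact_force: [-3.3, 1.5, 16.8]
finger_gap: 0.0491
grasp_force: 71.1
time: 40.3
tcp_pos: [0.5982, -0.0058, 0.028]
tool_rot: [-3.141, 0.001, 3.082]
contact_force: [0.4, -2.4, 2.1]
finger_gap: 0.0645
grasp_force: 1.5
time: 40.8
tcp_pos: [0.598, -0.0044, 0.1081]
tool_rot: [3.141, 0.001, 3.083]
contact_force: [-0.7, 0.5, -0.2]
finger_gap: 0.0067
grasp_force: 0.0
[ 0.59696786 -0.00464092  0.10677174]
```

View pics/g3.png

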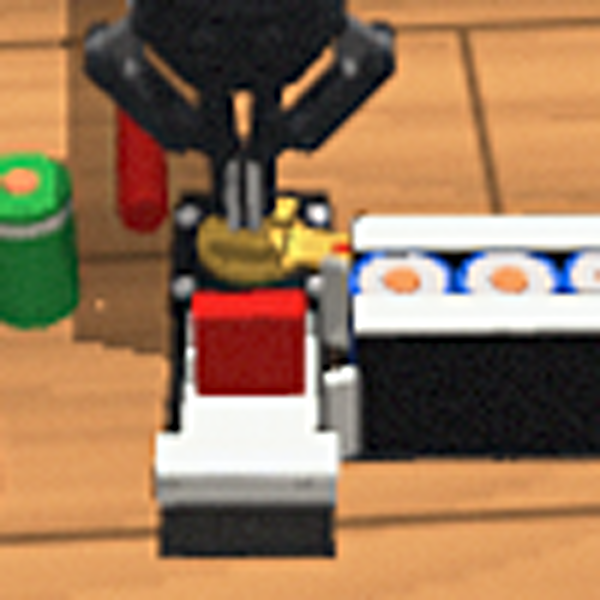

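Run:
```python
from h import *
O=np.array([598,-4.5]);a=-.061;R=np.array([[np.cos(a),-np.sin(a)],[np.sin(a),np.cos(a)]])
for th in(0,4,8):
  t=np.radians(th)
  for c in(48,50,52):
    print(th,c,[np.round(proj("scene",[*((O+R@[c+(x-50)*np.cos(t)+z*np.sin(t),0])/1000),(-(x-50)*np.sin(t)+z*np.cos(t))/1000])[1],1) for x,z in[(-8,60),(8,60),(8,8)]])
print("seen",198.7,202.7,215.8)
```

```text
0 48 [np.float64(197.0), np.float64(201.2), np.float64(215.2)]
0 50 [np.float64(197.5), np.float64(201.7), np.float64(215.7)]
0 52 [np.float64(198.0), np.float64(202.2), np.float64(216.3)]
4 48 [np.float64(197.0), np.float64(201.5), np.float64(214.6)]
4 50 [np.float64(197.5), np.float64(202.0), np.float64(215.1)]
4 52 [np.float64(198.1), np.float64(202.6), np.float64(215.7)]
8 48 [np.float64(197.2), np.float64(202.0), np.float64(214.1)]
8 50 [np.float64(197.7), np.float64(202.5), np.float64(214.6)]
8 52 [np.float64(198.2), np.float64(203.1), np.float64(215.2)]
seen 198.7 202.7 215.8
```

```bash
python3 -m crank '[-2.9,0.2,0,0,0, 0,0,-4,0,0, 0,0,-3,0,0, 0,0,-1.2,0,0, 0,0,0,0,0,0,0,0,0,0]'; python3 -m crank '[0,0,-0.4,0,0,0,0,-0.4,0,0,0,0,-0.3,0,0,0,0,0,0,0]'; python3 -m crank '[0,0,-0.4,0,0,0,0,-0.3,0,0,0,0,0,0,0]'
```

```text
time: 41.5
tcp_pos: [0.5693, -0.0032, 0.0262]
tool_rot: [-3.141, -0.0, 3.083]
contact_force: [0.6, 0.7, 0.5]
finger_gap: -0.0
grasp_force: 0.0
time: 41.9
tcp_pos: [0.5688, -0.003, 0.0149]
tool_rot: [3.142, -0.0, 3.083]
contact_force: [0.9, -0.2, -0.1]
finger_gap: 0.0004
grasp_force: 0.0
time: 42.2
tcp_pos: [0.5698, -0.0056, 0.0084]
tool_rot: [-3.14, 0.002, 3.08]
contact_force: [1.3, -6.6, 3.3]
finger_gap: 0.0003
grasp_force: 0.0
```

```bash
python3 -m crank '[0,0.2,2,0,0, 0,0,4,0,3, 0,0,5,0,8.5, 0,0,4,0,8.5, -1,3.5,0,-0.03,8.5, -1.5,4.5,0,-0.03,8.5, -1.5,4.5,0,-0.03,8.5, -1.5,4.5,0,-0.03,8.5, -1.5,4.5,0,-0.03,8.5, -1.5,4.5,0,-0.03,8.5]'; python3 -m crank '[-1.7,4.5,0,-0.01,8.5,-1.7,3.6,0,0,8.5,0,0,0,0,8.5,0,0,0,0,8.5]'
python3 - <<'E'
from seg import *
im=snap("top");print(status.get_state()["tcp_pos"],status.get_state()["tool_rot"])
pr=lambda n,r:[print(n,np.round(a[0],1),np.round(a[1],1),round(a[2],1)) for a in r]
pr("plate",rects(im,(245,135,290,190),(0,0,130),(180,50,255),.008))
pr("rib",rects(im,(240,130,290,180),(0,150,100),(10,255,255),.06,amin=15))
E
```

```text
time: 43.2
tcp_pos: [0.4831, 0.2606, 0.1581]
tool_rot: [3.141, 0.0, 2.901]
contact_force: [0.0, -0.1, -0.2]
finger_gap: 0.0848
grasp_force: 0.0
time: 43.6
tcp_pos: [0.4492, 0.3408, 0.1577]
tool_rot: [-3.141, -0.0, 2.896]
contact_force: [0.8, 0.1, 0.0]
finger_gap: 0.0851
grasp_force: 0.0
[0.450111   0.33930153 0.1578118 ] [-3.14092479e+00  2.30835317e-04  2.89273228e+00]
plate [605.6  -2.4] [ 86.  114.5] 88.3
rib [596.5  -3.7] [45.3 16.7] 88.4
```

```bash
python3 -m crank '[-0.2,0.1,-3,0,5, 0,0,-4,0,5, 0,0,-4.2,0,5, 0,0,0,0,5, 0,0,0,0,1, 0,0,0,0,1, 0,0,0,0,1, 0,0,0,0,1, 0,0,0,0,1, 0,0,0,0,1]'; python3 -m crank '[0,0,2,0,1, 0,0,3,0,1, 0,0,3,0,1, 0,0,2,0,1, 0,0,0,0,1, 0,0,0,0,1]'
```

```text
time: 44.65
tcp_pos: [0.4497, 0.3416, 0.0484]
tool_rot: [3.138, 0.003, 2.892]
contact_force: [0.6, -1.5, 7.5]
finger_gap: 0.0154
grasp_force: 59.6
time: 45.25
tcp_pos: [0.4479, 0.3411, 0.1466]
tool_rot: [3.14, 0.0, 2.893]
contact_force: [-0.2, 0.2, -1.4]
finger_gap: 0.0149
grasp_force: 58.6
```

```bash
python3 - <<'E'
from seg import *
im=snap("top","lk.png",(235,175,290,225),8)
pr=lambda n,r:[print(n,np.round(a[0],1),np.round(a[1],1),round(a[2],1)) for a in r]
pr("slot",rects(im,(250,186,276,212),(0,0,0),(180,255,90),.0295,amin=8))
pr("brass",rects(im,(235,180,285,222),(20,120,100),(32,255,255),.0295,amin=15))
x0,y0=252,187
h=cv2.cvtColor(im,cv2.COLOR_RGB2HSV)[187:210,252:275]
y,x=np.nonzero((h[...,2]<95));r=np.hypot(x+252-262.6,y+187-197.8)<8
w=np.array([ray("top",(a+252,b+187),.0235)[:2]*1000 for a,b in zip(x[r],y[r])]);c=w.mean(0)
u=np.linalg.svd(w-c)[2][0];print(len(w),c,np.arctan2(u[1],u[0]))
E
python3 -m crank '[0.5,-3,0,-0.14,1, 0.5,-3,0,-0.14,1, 0.5,-3,0,-0.14,1, 0.5,-3,0,-0.14,1, 0.5,-3,0,-0.14,1, 0.5,-3,0,-0.14,1, 0.5,-3,0,-0.14,1, 0.5,-3,0,-0.14,1, 0.5,-3,0,-0.14,1, 0.5,-3,0,-0.14,1]'
```

```text
slot [508.3   0.9] [31.   6.3] 76.7
slot [ 5.068e+02 -5.000e-01] [60.6 60.7] 88.7
brass [507.8  16.1] [83.  52.4] 88.6
38 [508.26684206   0.55014583] -1.8048545186159095
time: 46.3
tcp_pos: [0.4971, 0.0396, 0.145]
tool_rot: [-3.14, 0.001, 1.487]
contact_force: [0.8, -0.0, -1.4]
finger_gap: 0.0153
grasp_force: 58.6
```

```bash
python3 -m crank '[0.6,-2.2,-1,-0.1,1, 0.5,-1.6,-1,-0.047,1, 0,0,-1,0,1, 0,0,-1,0,1, 0,0,0,0,1, 0,0,0,0,1]'
```

```text
time: 46.9
tcp_pos: [0.5085, 0.0039, 0.1056]
tool_rot: [-3.14, 0.0, 1.348]
contact_force: [0.5, 0.2, 0.1]
finger_gap: 0.0152
grasp_force: 58.6
```

```bash
python3 -m crank '[0,-0.2,-1.5,0,1, 0,0,-1.5,0,1, 0,0,0,0,1, 0,0,0,0,1]';python3 -m crank '[0,0,-0.5,0,1, 0,0,-0.4,0,1, 0,0,-0.4,0,1, 0,0,0,0,1]'
```

```text
time: 47.3
tcp_pos: [0.5091, 0.0014, 0.0764]
tool_rot: [3.142, -0.0, 1.347]
contact_force: [0.1, -0.3, -1.9]
finger_gap: 0.0154
grasp_force: 58.7
time: 47.7
tcp_pos: [0.5087, 0.001, 0.0626]
tool_rot: [-3.141, 0.0, 1.346]
contact_force: [-0.4, 0.2, -1.6]
finger_gap: 0.0154
grasp_force: 58.7
```

```bash
python3 -m crank '[0,0,-0.15,-0.1,1, 0,0,0,-0.1,1, 0,0,0,-0.14,1, 0,0,0,-0.14,1, 0,0,0,-0.14,1, 0,0,0,-0.14,1, 0,0,0,-0.14,1, 0,0,0,-0.14,1, 0,0,0,-0.14,1, 0,0,0,-0.14,1]';python3 -m crank '[0,0,0,-0.1,1, 0,0,0,-0.05,1, 0,0,0,0,1]'; python3 -c "
from workcell import status;print(status.get_state()['wrist_torque'])"
```

```text
time: 48.7
tcp_pos: [0.5088, 0.0008, 0.0614]
tool_rot: [3.141, 0.0, 0.02]
contact_force: [0.5, -1.5, -3.6]
finger_gap: 0.0151
grasp_force: 58.4
time: 49.0
tcp_pos: [0.5089, 0.0008, 0.0614]
tool_rot: [3.141, 0.0, -0.124]
contact_force: [-0.4, -1.0, -1.9]
finger_gap: 0.0149
grasp_force: 58.7
[-0.21691261  0.00355823 -0.02150896]
```

```bash
python3 -m crank '[0,0,0,-0.08,1, 0,0,0,0,1]';python3 -c "
from workcell import status;print(status.get_state()['wrist_torque'])"; python3 -m crank '[0,0,0,-0.08,1, 0,0,0,0,1]'; python3 -c "
from workcell import status;print(status.get_state()['wrist_torque'])"
```

```text
time: 49.2
tcp_pos: [0.5089, 0.0007, 0.0614]
tool_rot: [3.141, 0.0, -0.204]
contact_force: [0.3, -0.2, -1.6]
finger_gap: 0.0153
grasp_force: 58.8
[-0.20362832  0.00093852  0.02698613]
time: 49.4
tcp_pos: [0.509, 0.0008, 0.0615]
tool_rot: [3.141, 0.0, -0.28]
contact_force: [-0.8, -2.5, -1.6]
finger_gap: 0.0154
grasp_force: 59.5
[-0.53647817  0.13118158  0.99246612]
```

```bash
python3 -m crank '[0,0,0,0.08,1, 0,0,0,0.1,1, 0,0,0,0,1, 0,0,1,0,1, 0,0,2,0,1, 0,0,4,0,1, 0,0,2.5,0,1, 0,0,0,0,1]'
python3 - <<'E'
from seg import *
im=snap("scene")
print(status.get_state()["wrist_torque"],status.get_state()["tcp_pos"])
E
python3 -m crank '[-0.5,3,0,0.14,1, -0.5,3,0,0.14,1, -0.5,3,0,0.14,1, -0.5,3,0,0.14,1, -0.5,3,0,0.14,1, -0.5,3,0,0.14,1, -0.5,3,0,0.14,1, -0.5,3,0,0.14,1, -0.5,3,0,0.14,1, -0.5,3,0,0.14,1]'
python3 - <<'E'
from seg import *
im=snap("top","lock2.png",(235,130,290,225),6)
pr=lambda n,r:[print(n,np.round(a[0],1),np.round(a[1],1),round(a[2],1)) for a in r]
pr("slot",rects(im,(250,186,276,212),(0,0,0),(180,255,90),.0295,amin=8))
pr("brass",rects(im,(235,165,285,222),(20,120,100),(32,255,255),.0295,amin=15))
E
```

```text
time: 50.2
tcp_pos: [0.5111, 0.0007, 0.1598]
tool_rot: [-3.14, -0.005, -0.106]
contact_force: [-0.3, -0.6, -1.3]
finger_gap: 0.0154
grasp_force: 59.0
[-0.00352164 -0.02888113  0.00088226] [0.51000364 0.0011888  0.15807242]
time: 51.25
tcp_pos: [0.4576, 0.3018, 0.1554]
tool_rot: [-3.14, 0.002, 1.301]
contact_force: [0.5, -0.9, 0.0]
finger_gap: 0.0153
grasp_force: 58.9
slot [507.7   1.2] [ 5.2 30.7] 86.9
slot [ 5.068e+02 -5.000e-01] [60.6 60.7] 88.7
brass [519.3  -4.6] [53.7 79.5] 64.0
```

View pics/lock2.png

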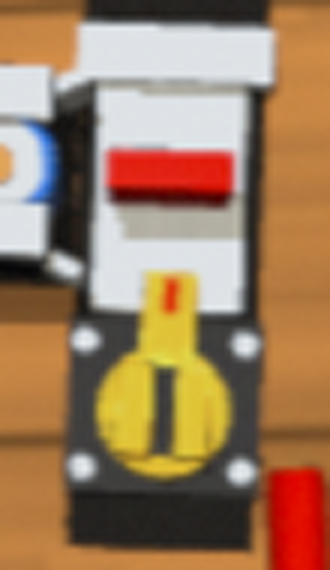

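```bash
python3 -m crank '[-0.3,1.5,0,0.144,1, -0.3,1.5,0,0.144,1, -0.3,0.9,0,0.144,1, 0,0,0,0.144,1, 0,0,0,0.144,1, 0,0,0,0.144,1, 0,0,0,0.144,1, 0,0,0,0.144,1, 0,0,0,0.144,1, 0,0,0,0.144,1]';python3 -m crank '[0,0,0,0.144,1,0,0,0,0,1,0,0,0,0,1,0,0,0,0,1]'
```

```text
time: 52.3
tcp_pos: [0.4491, 0.3392, 0.1553]
tool_rot: [-3.139, -0.001, 2.74]
contact_force: [0.9, -0.2, -0.7]
finger_gap: 0.015
grasp_force: 58.9
time: 52.7
tcp_pos: [0.4497, 0.3397, 0.156]
tool_rot: [-3.141, -0.001, 2.877]
contact_force: [-0.3, -0.3, -1.7]
finger_gap: 0.0155
grasp_force: 58.9
```

```bash
python3 -m crank '[-0.1,0.1,-3,0.015,1, 0,0,-3,0,1, 0,0,-2.4,0,1, 0,0,0,0,1, 0,0,0,0,1, 0,0,0,0,1]';python3 -m crank '[0,0,-0.5,0,1,0,0,-0.5,0,1,0,0,0,0,1]'
```

```text
time: 53.3
tcp_pos: [0.4498, 0.3416, 0.0739]
tool_rot: [3.14, 0.001, 2.894]
contact_force: [0.6, -0.5, -1.2]
finger_gap: 0.0152
grasp_force: 58.9
time: 53.6
tcp_pos: [0.4486, 0.3408, 0.0622]
tool_rot: [-3.141, -0.0, 2.895]
contact_force: [-1.0, -0.7, -1.1]
finger_gap: 0.0153
grasp_force: 58.9
```

```bash
python3 -m crank '[0,0,-0.5,0,1,0,0,-0.5,0,1,0,0,-0.25,0,1,0,0,0,0,1]';python3 -m crank '[0,0,0,0,3,0,0,0,0,5,0,0,0,0,5,0,0,0,0,5,0,0,2,0,5,0,0,4,0,5,0,0,5,0,5, 0,0,3,0,5,0,0,0,0,5]';python3 -m crank '[-1,4,0,0,5,-1,4,0,0,5,-1,4,0,0,5,-1,4,0,0,5,0,0,0,0,5]'
python3 - <<'E'
from seg import *
im=snap("top")
pr=lambda n,r:[print(n,np.round(a[0],1),np.round(a[1],1),round(a[2],1)) for a in r]
pr("key",rects(im,(100,200,140,250),(8,180,100),(18,255,255),.082,amin=15))
pr("stand",rects(im,(100,200,140,250),(0,0,60),(180,60,200),.022,amin=15))
pr("slot",rects(im,(250,186,276,212),(0,0,0),(180,255,90),.0295,amin=8))
for n in("meter","driver","busbar"):print(n,[(round(d["conf"],2),ray("top",d["pixel"],0).round(3)[:2]) for d in optics.spot_point(n,"top")[:1]])
im=snap("scene","end.png",s=1.5)
E
```

```text
time: 54.0
tcp_pos: [0.4487, 0.3407, 0.0494]
tool_rot: [-3.141, -0.001, 2.895]
contact_force: [0.5, -0.2, -0.7]
finger_gap: 0.0155
grasp_force: 58.9
time: 54.9
tcp_pos: [0.4515, 0.3427, 0.195]
tool_rot: [3.134, 0.004, 2.894]
contact_force: [0.5, -0.9, -0.6]
finger_gap: 0.0495
grasp_force: 0.0
time: 55.4
tcp_pos: [0.4043, 0.5076, 0.1886]
tool_rot: [3.14, -0.003, 2.904]
contact_force: [-1.0, 0.7, -1.3]
finger_gap: 0.0501
grasp_force: 0.0
key [447.8 337.1] [27.9 52.2] 73.7
stand [447.9 340.2] [51.1 79.1] 75.5
slot [507.6   1.1] [ 5.7 31.8] 86.2
slot [ 5.068e+02 -5.000e-01] [60.6 60.7] 88.7
meter [(0.91, array([ 0.738, -0.212]))]
driver [(0.65, array([ 0.374, -0.054]))]
busbar [(0.75, array([ 0.37 , -0.257]))]
```

View pics/end.png

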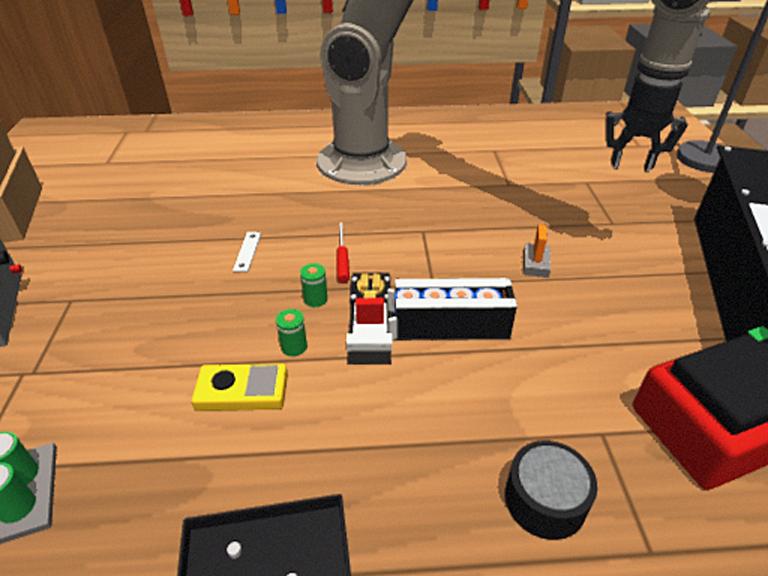

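Four cells are in the lane at (408–487,295), the gate is seated and locked at (370,315), and the key is upright in its stand at (540,245). The meter, driver and bus bar have not moved.

```bash
python3 -c "
from workcell import hand_in;print(hand_in())"
```

```text
the job is handed in; nothing more can be done
None
```

The job is handed in at about 55 s: four blue cells in the lane, gate seated and turned to the lock's stop, key upright in its stand, meter, screwdriver and bus bar undisturbed; I viewed 15 pictures, one over the limit of 14.

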